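# Fit the second handle scale over the hidden pins of a knife

### The job

Take the loose walnut handle scale, the mate of the one already fitted under the tang, and lay it on the tang of the knife in the vice with its black bevelled end towards the blade; feel for the two pins hidden beneath it with a light touch, sliding it as needed until it drops over both, then press it down fully home on the tang. Never lean on it with more than 60 N, or the wood may split, and leave everything else on the bench where it lies. Finish while still holding the scale pressed home with a steady push of about 15 N.

Things in the scene. Friction and masses are not known exactly. Their poses are not given: they have to be found in the camera images.
- walnut_scale: the loose walnut (dark brown) handle scale, a slab 120 mm long (x), 34 wide (y), 15 thick (z), 50 to 100 g, lying flat, drilled face down. Origin: centre of the underside. Its +x end, the front, is a 22 mm long black bolster with its upper edge bevelled. The long sides are flat: grip across the 34 mm width at the middle, free for 80 mm to either side
- hole_front (a point): mouth of the front blind round hole in the underside of the walnut scale, 8 mm across and 10 mm deep, on the centre line 26 mm from the scale's origin towards the black bolster
- hole_rear (a point): mouth of the rear blind hole, the same size, on the centre line 42 mm from the scale's origin away from the bolster
- knife_vice: knife held flat in a blue vice, immovable: an oak block (60 mm wide, top 85 mm above the bench), on it the first walnut scale, on that the bare steel tang with two pins. Origin: on the bench below the handle's middle; +x to the blade's point, z up. Handle x from -60 to +60 mm, tang 31 mm wide, its top 107 mm up: there the second scale's origin belongs, axes along these
- pin_front (a point): foot of the front pin, at the tang's upper face, 26 mm from the handle's middle towards the blade. The two pins are brass, 6 mm thick, upright, and stand 8 mm above the tang; the upper 3 mm taper to 3 mm
- pin_rear (a point): foot of the rear pin, same as the front one, 42 mm from the handle's middle away from the blade
- green_scale: a green handle scale of the same shape and size for another knife, not to be disturbed; origin at the centre of its underside
- bone_scale: a cream bone handle scale of the same shape and size for another knife, not to be disturbed; origin at the centre of its underside
- ball_peen_hammer: ball-peen hammer lying on the bench, 265 mm long along its x, head 90 mm at its +x end, 31 mm high; bystander; origin under its middle
- resin_bottle: white glue bottle with a black nozzle, 45 mm across, 126 mm high; bystander; origin at its foot
- hardener_bottle: white glue bottle with a red nozzle, 45 mm across, 126 mm high; bystander; origin at its foot
- sanding_block: cork sanding block 110 x 60 x 36 mm; bystander; origin at its foot
- pin_tin: round aluminium tin of pins, 72 mm across, 40 mm high; bystander; origin at its foot
- caliper: steel caliper lying flat, 235 mm long, 13 mm high; bystander; origin under its middle
- clamp_bar (a point): top of the black-knobbed clamp bar that crosses the blade, 115 mm in front of the handle's middle (its near edge 102 mm), 132 mm above the bench, the only thing near the handle that is higher than the tang and pins
Things that resemble listed ones, but are neither listed nor needed, are in the scene too. Of the things that look like the walnut_scale, take the one that is farthest from the robot's base at the start.

How it is judged:
On the way, in this order (a step that is already met when the one before it is completed fails the run):
1. the walnut scale is picked up clear of the bench (height (world z) of walnut_scale above 0.05 m and contact force between the fingers and walnut_scale above 1 N), for 0.2 s.
2. the scale has dropped over both pins, bevelled end to the blade, and is down on the tang (distance between hole_front and pin_front below 0.003 m and distance between hole_rear and pin_rear below 0.003 m), for 0.2 s.
At the end, for the whole second after the job is handed in: The robot still holds the walnut scale pressed on the tang with 6 to 60 N; both holes are over their own pins within 2.5 mm (bolster towards the blade), the underside is within 1.5 mm of the tang at both pins, the scale lies level within 0.03 rad and is still (horizontal distance between hole_front and pin_front below 0.0025 m and horizontal distance between hole_rear and pin_rear below 0.0025 m and z of hole_front in the frame of pin_front below 0.0015 m and z of hole_rear in the frame of pin_rear below 0.0015 m and angle between walnut_scale's own z axis and vertical below 0.03 rad and contact force between walnut_scale and knife_vice between 6 and 60 N and contact force between any of the fingers, the arm and walnut_scale above 4 N and linear speed of walnut_scale below 0.01 m/s); the arm keeps its last pose, push and grip.
It fails at once if the scale is pushed against the knife with more than 60 N (contact force between walnut_scale and knife_vice above 60 N).
It fails at once if something else on the bench is shifted by more than 30 mm (distance of any of green_scale, bone_scale, ball_peen_hammer, resin_bottle, hardener_bottle, sanding_block, pin_tin, caliper from where it was at the start of the episode above 0.03 m).
It also fails if it takes over 45 s, if anything falls off the work surface, if the arm or the gripper's body presses on something with over 40 N, if the wrist force passes 120 N, or if a joint passes its speed limit or range.

### The arm

A 7-joint arm with a two-finger parallel gripper is mounted at the origin on the work surface. World frame = base frame: x ahead of the robot, y to its left, z up, the work surface at z = 0. Lengths are in m, angles in rad, forces in N, time in s.
With the tool pointing down it reaches from about 0.4 to 0.875 m from the base axis. Payload 19.3 kg.
Tool frame: the origin (TCP) lies at the very end of the fingers, on their centre line; the grasp point (between the pads) lies 19 mm behind it; z points along the fingers, y is the line along which they close (so a half turn about z gives the same grasp; the last joint's range is limited). The gripper opens to 85 mm and grips with 20 to 120 N. Pads are 22 mm wide; open, the fingers measure 114 mm over their backs; the gripper's body (76 mm by 85 mm) begins 54 mm behind the grasp point. The pads swing forward as they close: fully open they stand 13 mm farther back than shut.
Start: joints at [1.214, 0.521, -0.036, 1.599, 0.021, 1.021, -0.113], TCP at [0.177, -0.599, 0.231] pointing down, gripper open.
Joint ranges: [-2.91, 2.91], [-0.3, 2.13], [-1.5, 1.42], [0.17, 2.43], [-1.26, 4.41], [0.16, 1.93], [-2.52, 2.52]. Speed limits (rad/s): [1.89, 1.89, 2.39, 2.39, 3.01, 3.01, 3.01].

### API

Orientations are given as [roll, pitch, yaw] about the fixed x, y, z axes, in that order (R = Rz(yaw) Ry(pitch) Rx(roll)).
In Python, from workcell import bot gives the robot as it stands.
- The arm moves only by the tool jog_arm, never from a script. Its argument "motion" is a list of rows, each a list of 5 numbers: the shift along the tool's x, y, z scaled (see below), then the turn about the tool's z scaled (see below), then the opening, from 0 (shut) to 1 (fully open). A call has 1 to 12 rows; each row shifts and turns the commanded pose from where the row before left it, along the tool's axes as they then stand; what a row does not reach is not made up. The controller multiplies each number of a shift by 30 mm and each number of a turn by 0.08 rad. A row lasts 1/10 s, in which the tool goes at most 50 mm and 8.59 degrees, less where a joint would pass 70% of its speed; a pose out of reach is approached as far as the arm can. A call with a number of a shift or a turn outside -1 to 1 is refused whole. A call with a gripper value outside its range is refused whole. The fingers move at their own pace and stop on an object; "newtons" is the grip in N (left out, the last holds). Time passes only in rows, so rows that do not move let the fingers close. It gives the time, the measured TCP pose, the force, the opening and the grip force at its end, in the units of the state.
- bot.observe(): the state, without advancing time (a new reading comes with each control period).
- bot.grab_frame(name): name is "scene" or "top" or "wrist"; returns a dict with "pixels" (400x640x3 uint8, red, green, blue), "fovy" (degrees; the focal length in pixels is half the picture's height over the tangent of half this angle, whatever the lens; pixels are square), "cx", "cy" (the principal point, pixels), "rvec" (rotation vector, rad) and "tvec" (3), from world to camera coordinates, as OpenCV has them; the wrist camera has in their place "mount" (4x4, takes a point from camera to tool coordinates, whose origin is the TCP and whose axes are the flange's). Camera axes: x right, y down, z forward; pixel columns grow to the right and rows downward; lengths in m; the calibration is good to about 2 mm. A picture is of the moment at which its call begins: read the wrist's pose just before it. There is no depth.
- bot.job_done(): hands the job in; it is judged then, once.
The state is a dict: "clock": time; "qpos": joint angles; "qd": joint speeds; "joint_efforts": joint torques, N m; "position": TCP position; "tool_rot": TCP orientation; "force": force on the tool from outside, world axes, zero at the start; "moment": the same for the moment, N m; "grip_width": finger opening in m; "finger_force": force on a finger pad.
Only numpy, scipy, OpenCV 4.12 (cv2) and the standard library are available. Lean on these libraries where they do the work, as an engineer would, in place of code of your own. Each camera call takes 0.05 s, during which the arm holds its last target. There are 200 camera calls.

## Working session

There is one attempt and no reset: what is moved stays moved. The work goes in short steps, Python scripts to look and compute and a tool call to move; the robot and the scene stay as the last step left them, time stands still between calls to the robot, and variables do not carry over. Pictures are saved under pics/ and viewed, at most 10 in all, crops included, and the job is handed in when it is done.

Besides the shell and the picture viewer there is one more tool, called after "Request:" by a JSON object that holds its "op" and its "data". jog_arm: Moves the arm, as the interface text tells. Shifts and turns lie within -1 to 1; 1 stands for 30 mm of shift or 0.08 rad of turn. Its arguments: {"type":"object","properties":{"motion":{"type":"array","items":{"type":"array","items":{"type":"number"}}},"newtons":{"type":"number"}},"required":["motion"]}

```bash
mkdir -p pics; ls; cat > h.py <<'E'
import numpy as np, cv2, json
from workcell import bot
from scipy.spatial.transform import Rotation as R
def snap(n,f):
    s=bot.observe(); d=bot.grab_frame(n); cv2.imwrite(f'pics/{f}.png',d['pixels'][:,:,::-1])
    m={k:np.array(v).tolist() for k,v in d.items() if k!='pixels'}; m['pos']=list(map(float,s['position'])); m['rot']=list(map(float,s['tool_rot']))
    json.dump(m,open(f'pics/{f}.json','w')); return d
def world(f,uv,z):
    m=json.load(open(f'pics/{f}.json')); fl=200/np.tan(np.radians(m['fovy'])/2); out=[]
    if 'mount' in m:
        M=np.array(m['mount']); T=np.eye(4); T[:3,:3]=R.from_euler('xyz',m['rot']).as_matrix(); T[:3,3]=m['pos']; W=T@M; A=W[:3,:3]; c=W[:3,3]
    else:
        A=R.from_rotvec(np.ravel(m['rvec'])).as_matrix().T; c=-A@np.ravel(m['tvec'])
    for u,v in uv:
        d=A@np.array([(u-m['cx'])/fl,(v-m['cy'])/fl,1]); out.append(c+d*(z-c[2])/d[2])
    return np.array(out)
E
python3 - <<'E'
from h import *
print(bot.observe())
for n in('scene','top'): snap(n,n+'0'); print(json.load(open(f'pics/{n}0.json')))
E
```

```text
pics
{'clock': 0.0, 'qpos': array([ 1.21378157,  0.52200175, -0.03633371,  1.59996716,  0.02119514,
        1.02106816, -0.1128349 ]), 'qd': array([-5.70502008e-05, -5.97388694e-04, -3.00006463e-04, -2.79238946e-04,
       -4.89618223e-04,  1.35375600e-03,  1.63407669e-03]), 'joint_efforts': array([ 2.42937545e-03, -9.27130580e+01,  1.98120967e+00, -3.69937384e+01,
        1.78061100e-02,  8.17249616e-03,  3.33112098e-05]), 'position': array([ 0.17669678, -0.59918212,  0.23074792]), 'tool_rot': array([-3.14053505e+00,  6.61983837e-05,  2.86772113e-01]), 'force': array([-1.153326  , -0.26763679, -0.46860944]), 'moment': array([ 0.03058735,  0.04783956, -0.00313129]), 'finger_force': 0.0, 'grip_width': 0.08530022121321196}
{'fovy': 47.558892783541324, 'cx': 325.3132269270249, 'cy': 190.46408354275295, 'rvec': [1.9500450405263836, 1.712539125975847, -0.5952854509687519], 'tvec': [-0.07341792980006132, -0.35062557383403314, 1.8920249211860833], 'pos': [0.17669677711711598, -0.5991821226609669, 0.23074791749248597], 'rot': [-3.1405350513735373, 6.619838372312614e-05, 0.2867721134301744]}
{'fovy': 46.43057267496699, 'cx': 320.36141271724966, 'cy': 190.8181661644759, 'rvec': [2.1298113901096767, -2.1642056911577403, 0.15883371538622718], 'tvec': [0.009809679435153004, 0.5442878680784766, 1.5738247525871438], 'pos': [0.17665105858512017, -0.5991851775387715, 0.23073400394295077], 'rot': [-3.140502257746105, 7.864895403297822e-05, 0.28675600561364933]}
```

View pics/top0.png

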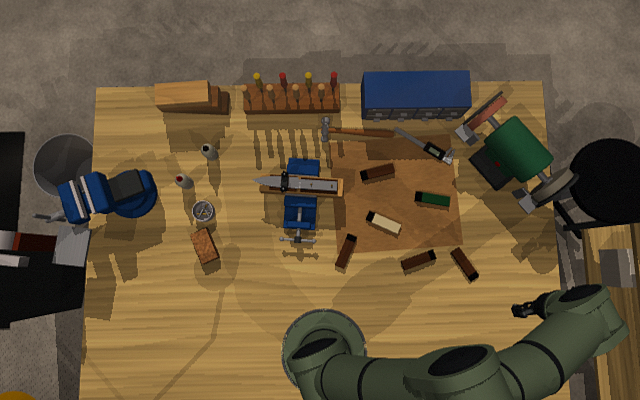

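View pics/scene0.png

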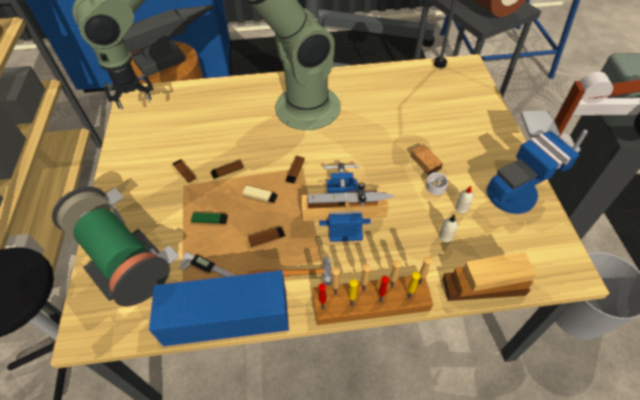

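```bash
python3 - <<'E'
from h import *
im=cv2.imread('pics/top0.png')[140:220,250:410]; cv2.imwrite('pics/c1.png',cv2.resize(im,None,fx=5,fy=5,interpolation=cv2.INTER_CUBIC))
print(world('top0',[(378,172),(346,252),(418,261),(464,264)],.015)); print(world('top0',[(345,187),(260,180)],.107))
E
```

```text
[[ 0.61195124 -0.20380264  0.015     ]
 [ 0.3334232  -0.08394316  0.015     ]
 [ 0.2987594  -0.3307707   0.015     ]
 [ 0.28602563 -0.4883671   0.015     ]]
[[ 0.54601605 -0.08062316  0.107     ]
 [ 0.5740594   0.20141233  0.107     ]]
```

View pics/c1.png

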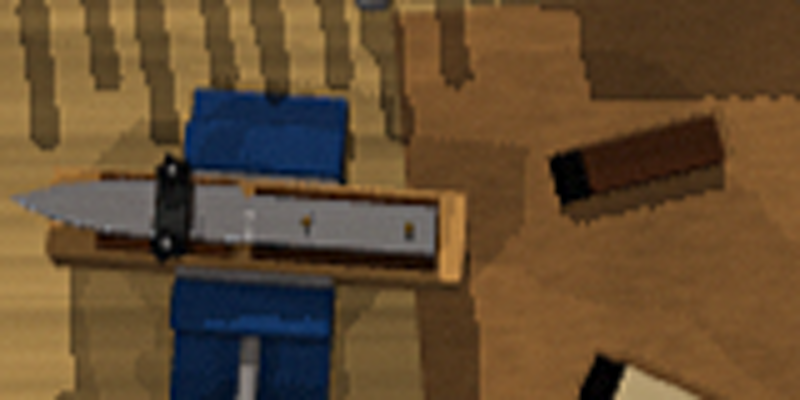

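```bash
python3 - <<'E'
from h import *
c=lambda L:[(250+u/5-.4,140+v/5-.4) for u,v in L]
f=lambda L,z:world('top0',c(L),z)
P=f([(552,157),(567,203),(724,155),(716,117)],.015); print(P, P.mean(0)); a=(P[0]+P[1]-P[2]-P[3])/2; print('scale len',np.linalg.norm(a),np.linalg.norm(P[0]-P[1]),'yaw',np.arctan2(a[1],a[0]))
p=f([(308,220),(409,229)],.112); d=p[0]-p[1]; u=d/np.linalg.norm(d); print(p,np.linalg.norm(d),'yaw',np.arctan2(d[1],d[0]),'mid',p[1]+u*.042)
e=f([(436,205),(436,255)],.107); print(e,e.mean(0)+u*.06)
b=f([(170,155),(170,255)],.132);print(b,b.mean(0)-u*.115)
print(f([(15,197)],.107))
w=bot.grab_frame('wrist'); print(w['mount'],w['fovy'],w['cx'],w['cy'])
E
```

```text
[[ 0.61655526 -0.14027771  0.015     ]
 [ 0.58341145 -0.14991703  0.015     ]
 [ 0.6160618  -0.26197612  0.015     ]
 [ 0.64354217 -0.25737506  0.015     ]] [ 0.61489267 -0.20238648  0.015     ]
scale len 0.11839475806449178 0.03451708678601058 yaw 1.8253956422442807
[[ 0.5584153   0.03128603  0.112     ]
 [ 0.55131913 -0.03546524  0.112     ]] 0.06712740134521501 yaw 1.4648864172922464 mid [0.55575903 0.00629942 0.112     ]
[[ 0.56797651 -0.05387223  0.107     ]
 [ 0.53437813 -0.05315939  0.107     ]] [0.55752004 0.006148   0.107     ]
[[0.59979993 0.12091727 0.132     ]
 [0.53348496 0.12122848 0.132     ]] [0.55448556 0.00671724 0.132     ]
[[0.57782394 0.22602535 0.107     ]]
[[-1.48652780e-04 -9.62223668e-01 -2.72260152e-01  6.96182990e-02]
 [ 9.99999318e-01 -4.58537308e-04  1.07457066e-03 -2.95674031e-04]
 [-1.15881876e-03 -2.72259806e-01  9.62223080e-01 -1.41687505e-01]
 [ 0.00000000e+00  0.00000000e+00  0.00000000e+00  1.00000000e+00]] 59.25318355312096 318.5745171917338 194.52864188057427
```

```bash
cat >> h.py <<'E'
def plan(x,y,z,yaw,N):
    s=bot.observe(); p=np.array(s['position']); a=s['tool_rot'][2]; D=np.array([x,y,z])-p; t=(yaw-a+np.pi)%(2*np.pi)-np.pi
    print(s['clock'],D,t,s['force'])
    for i in range(N):
        T=R.from_euler('xyz',[np.pi,0,a]).inv().apply(D/N); print(np.round([*T/.03,-t/N/.08],2).tolist()); a+=t/N
E
python3 -c "
from h import *
plan(.614,-.203,.15,1.825,24)"
```

```text
0.15 [ 0.43728294  0.39623283 -0.08086649] 1.5381620241969944 [ 0.7823889  -0.16571502 -0.8737843 ]
[0.74, -0.36, 0.11, -0.8]
[0.76, -0.31, 0.11, -0.8]
[0.78, -0.26, 0.11, -0.8]
[0.79, -0.21, 0.11, -0.8]
[0.8, -0.16, 0.11, -0.8]
[0.81, -0.11, 0.11, -0.8]
[0.82, -0.05, 0.11, -0.8]
[0.82, -0.0, 0.11, -0.8]
[0.82, 0.05, 0.11, -0.8]
[0.81, 0.1, 0.11, -0.8]
[0.8, 0.16, 0.11, -0.8]
[0.79, 0.21, 0.11, -0.8]
[0.78, 0.26, 0.11, -0.8]
[0.76, 0.31, 0.11, -0.8]
[0.74, 0.35, 0.11, -0.8]
[0.71, 0.4, 0.11, -0.8]
[0.69, 0.45, 0.11, -0.8]
[0.66, 0.49, 0.11, -0.8]
[0.62, 0.53, 0.11, -0.8]
[0.59, 0.57, 0.11, -0.8]
[0.55, 0.61, 0.11, -0.8]
[0.51, 0.64, 0.11, -0.8]
[0.47, 0.67, 0.11, -0.8]
[0.43, 0.7, 0.11, -0.8]
```

Request:
{"op": "jog_arm", "data": {"motion": [[0.74,-0.36,0.1,-0.8,0.7],[0.76,-0.31,0.1,-0.8,0.7],[0.78,-0.26,0.1,-0.8,0.7],[0.79,-0.21,0.1,-0.8,0.7],[0.8,-0.16,0.1,-0.8,0.7],[0.81,-0.11,0.1,-0.8,0.7],[0.82,-0.05,0.1,-0.8,0.7],[0.82,0,0.1,-0.8,0.7],[0.82,0.05,0.1,-0.8,0.7],[0.81,0.1,0.1,-0.8,0.7],[0.8,0.16,0.1,-0.8,0.7],[0.79,0.21,0.1,-0.8,0.7]], "newtons": 80}}

```text
clock: 1.35
position: [0.3967, -0.4, 0.195]
tool_rot: [-3.142, -0.0, 1.06]
force: [0.4, -0.5, -0.1]
grip_width: 0.0598
finger_force: 0.0
```

Request:
{"op": "jog_arm", "data": {"motion": [[0.78,0.26,0.1,-0.8,0.7],[0.76,0.31,0.1,-0.8,0.7],[0.74,0.35,0.1,-0.8,0.7],[0.71,0.4,0.1,-0.8,0.7],[0.69,0.45,0.1,-0.8,0.7],[0.66,0.49,0.1,-0.8,0.7],[0.62,0.53,0.1,-0.8,0.7],[0.59,0.57,0.1,-0.8,0.7],[0.55,0.61,0.1,-0.8,0.7],[0.51,0.64,0.1,-0.8,0.7],[0.47,0.67,0.1,-0.8,0.7],[0.43,0.7,0.1,-0.8,0.7]]}}

```text
clock: 2.55
position: [0.6156, -0.2021, 0.159]
tool_rot: [-3.142, -0.0, 1.828]
force: [-0.2, -0.2, 0.1]
grip_width: 0.0598
finger_force: 0.0
```

Request:
{"op": "jog_arm", "data": {"motion": [[0,0,0,0,0.7],[0,0,0,0,0.7]]}}

```text
clock: 2.75
position: [0.6148, -0.2027, 0.1588]
tool_rot: [-3.141, -0.0, 1.825]
force: [-0.0, -0.1, -1.2]
grip_width: 0.0594
finger_force: 0.0
```

```bash
python3 -c "
from h import *
snap('wrist','w1'); plan(.614,-.203,.15,1.825,1)
print(bot.observe()['qpos'])"
```

```text
2.8 [-0.00031374  0.00058954 -0.00903994] 0.0017191507552811736 [0.04455872 0.19581808 0.83843821]
[0.02, -0.01, 0.3, -0.02]
[ 0.5253433   0.66941946 -0.4613304   1.58499249  0.34206739  0.96876079
  0.2070136 ]
```

View pics/w1.png

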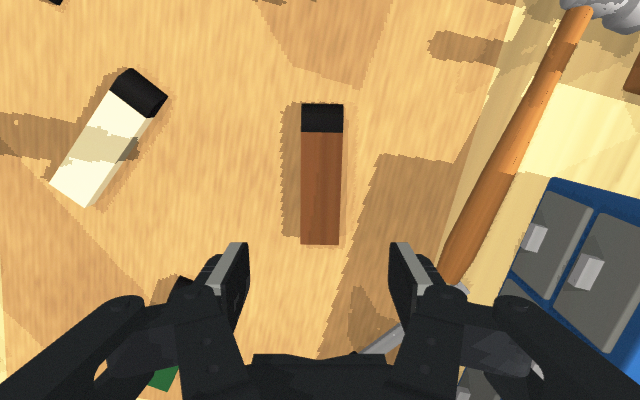

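```bash
python3 -c "
from h import *
P=world('w1',[(301.5,132),(343,132),(340,243.5),(301,243.5)],.015);print(P)
f=(P[0]+P[1])/2;r=(P[2]+P[3])/2;d=f-r;L=np.linalg.norm(d);u=d/L
print(L,np.linalg.norm(P[0]-P[1]),np.linalg.norm(P[2]-P[3]),'yaw',np.arctan2(d[1],d[0]),(r+u*.06), f-u*.038)
c=r+u*.06; plan(c[0],c[1],.004,np.arctan2(d[1],d[0]),6)
"
```

```text
[[ 0.59184514 -0.16685692  0.015     ]
 [ 0.6241199  -0.15848226  0.015     ]
 [ 0.64768169 -0.25250689  0.015     ]
 [ 0.61451806 -0.26112191  0.015     ]]
0.09694151289747513 0.033343594956121915 0.03426433600570113 yaw 1.811583327166794 [ 0.61679185 -0.19854536  0.015     ] [ 0.61704427 -0.19957331  0.015     ]
2.8 [ 0.00247811  0.00504417 -0.15503994] -0.011697522077924738 [0.04455872 0.19581808 0.83843821]
[0.02, 0.02, 0.86, 0.02]
[0.02, 0.02, 0.86, 0.02]
[0.02, 0.02, 0.86, 0.02]
[0.02, 0.02, 0.86, 0.02]
[0.02, 0.02, 0.86, 0.02]
[0.02, 0.02, 0.86, 0.02]
```

Request:
{"op": "jog_arm", "data": {"motion": [[0.02,0.02,0.86,0.02,0.7],[0.02,0.02,0.86,0.02,0.7],[0.02,0.02,0.86,0.02,0.7],[0.02,0.02,0.86,0.02,0.7],[0.02,0.02,0.86,0.02,0.7],[0.02,0.02,0.86,0.02,0.7],[0,0,0,0,0.7],[0,0,0,0,0],[0,0,0,0,0],[0,0,0,0,0],[0,0,0,0,0],[0,0,0,0,0]], "newtons": 80}}

```text
clock: 4.0
position: [0.6178, -0.1998, 0.0066]
tool_rot: [3.14, 0.002, 1.813]
force: [-2.2, 1.0, 8.7]
grip_width: 0.0317
finger_force: 80.2
```

Request:
{"op": "jog_arm", "data": {"motion": [[0,0,-0.5,0,0],[0,0,-1,0,0],[0,0,-1,0,0],[0,0,-1,0,0],[0,0,-1,0,0],[0,0,-1,0,0],[0,0,-0.5,0,0],[0,0,0,0,0],[0,0,0,0,0]]}}

```text
clock: 4.9
position: [0.6166, -0.1994, 0.1845]
tool_rot: [-3.142, 0.0, 1.813]
force: [0.0, 0.6, -0.2]
grip_width: 0.0315
finger_force: 79.5
```

```bash
python3 -c "
from h import *
snap('wrist','w2'); print(bot.observe())
plan(.5565,.006,.180,1.465,10)"
```

```text
{'clock': 4.95, 'qpos': array([ 0.52295487,  0.64349512, -0.46963577,  1.56236405,  0.32526856,
        1.01535159,  0.20333305]), 'qd': array([-0.00178365,  0.01398011,  0.00157523,  0.00204504, -0.00078849,
        0.00046692, -0.00014161]), 'joint_efforts': array([ 1.01705119e-01, -1.03072293e+02, -9.20097560e+00, -3.60480094e+01,
       -4.95757704e-03,  4.35525086e-02,  1.73030962e-02]), 'position': array([ 0.61636929, -0.19925625,  0.18378023]), 'tool_rot': array([-3.14054055e+00, -4.33805137e-04,  1.81316773e+00]), 'force': array([ 0.4580913 , -0.32594425, -1.70596904]), 'moment': array([ 0.03050193, -0.06946664,  0.03390963]), 'finger_force': 79.49976593255997, 'grip_width': 0.0317932255667708}
4.95 [-0.05986929  0.20525625 -0.00378023] -0.3481677345849645 [ 0.4580913  -0.32594425 -1.70596904]
[0.71, -0.03, 0.01, 0.44]
[0.71, -0.05, 0.01, 0.44]
[0.71, -0.08, 0.01, 0.44]
[0.71, -0.1, 0.01, 0.44]
[0.7, -0.13, 0.01, 0.44]
[0.7, -0.15, 0.01, 0.44]
[0.69, -0.18, 0.01, 0.44]
[0.68, -0.2, 0.01, 0.44]
[0.68, -0.22, 0.01, 0.44]
[0.67, -0.25, 0.01, 0.44]
```

View pics/w2.png

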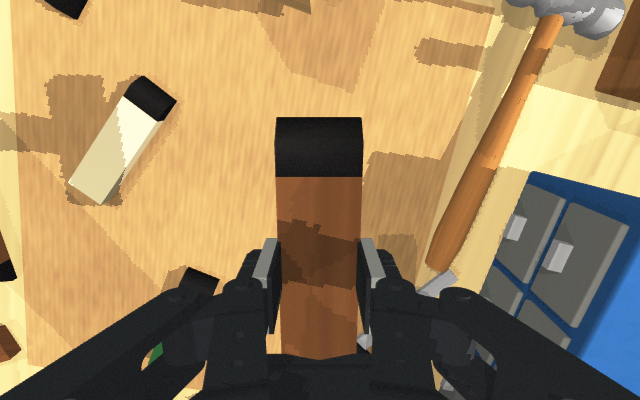

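```bash
python3 -c "
from h import *
z=.18378+.0084
P=world('w2',[(276,177),(362,177),(276,340),(357,340)],z); r=R.from_euler('xyz',[np.pi,0,1.81317])
print(r.inv().apply(P-np.array([.61637,-.19926,.18378]))*1e3)
"
```

```text
[[ 38.15919903 -15.75491535  -8.4       ]
 [ 38.15597249  17.82875434  -8.4       ]
 [-36.81846059 -18.25034856  -8.4       ]
 [-36.8111481   18.09691031  -8.4       ]]
```

```bash
python3 -c "
from h import *
plan(.5454,-.0984,.255,1.465,6)"
```

```text
4.95 [-0.07096929  0.10085625  0.07121977] -0.3481677345849645 [ 0.4580913  -0.32594425 -1.70596904]
[0.64, -0.25, -0.4, 0.73]
[0.62, -0.28, -0.4, 0.73]
[0.61, -0.32, -0.4, 0.73]
[0.59, -0.36, -0.4, 0.73]
[0.56, -0.39, -0.4, 0.73]
[0.54, -0.42, -0.4, 0.73]
```

Request:
{"op": "jog_arm", "data": {"motion": [[0.64,-0.25,-0.4,0.73,0],[0.62,-0.28,-0.4,0.73,0],[0.61,-0.32,-0.4,0.73,0],[0.59,-0.36,-0.4,0.73,0],[0.56,-0.39,-0.4,0.73,0],[0.54,-0.42,-0.4,0.73,0],[0,0,0,0,0],[0,0,0,0,0],[0,0,0,0,0]]}}

```text
clock: 5.85
position: [0.5459, -0.099, 0.2555]
tool_rot: [-3.14, 0.0, 1.463]
force: [-0.8, -0.6, -0.1]
grip_width: 0.0313
finger_force: 79.6
```

```bash
python3 -c "
from h import *
snap('wrist','w3'); plan(.5454,-.0984,.255,1.465,1)
m=cv2.imread('pics/w3.png')[0:200,180:460]; cv2.imwrite('pics/c3.png',cv2.resize(m,None,fx=2.8,fy=2.8,interpolation=cv2.INTER_CUBIC))"
```

```text
5.9 [-0.00046599  0.00058592 -0.00050285] 0.0024512515069510243 [-0.1279749  -0.09408698 -0.63746538]
[0.02, -0.02, 0.02, -0.03]
```

View pics/c3.png

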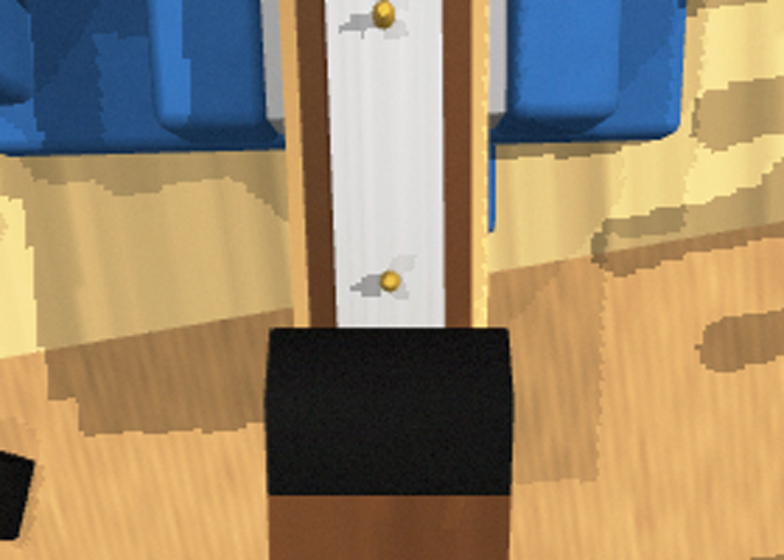

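```bash
python3 -c "
from h import *
c=lambda u,v:(180+u/2.8-.3,v/2.8-.3)
p=np.r_[world('w3',[c(383.5,9)],.115),world('w3',[c(389.5,281)],.112)]
d=p[0]-p[1];L=np.linalg.norm(d[:2]);u=d/L;u[2]=0
print(p,L,'yaw',np.arctan2(d[1],d[0]),'mid',p[1]+u*.042)
e=world('w3',[c(338,320),c(444,320),c(327,14),c(443,14)],.107);print(e,np.linalg.norm(e[0]-e[1]),np.linalg.norm(e[2]-e[3]));m=(e[2]+e[3]-e[0]-e[1])/2;print(np.arctan2(m[1],m[0]))
s=json.load(open('pics/w3.json'));B=world('w3',[c(269,495),c(510.5,495)],s['pos'][2]+.0084)
print((R.from_euler('xyz',[np.pi,0,s['rot'][2]]).inv().apply(B-np.array(s['pos'])))*1e3,s['pos'],s['rot'])
"
```

```text
[[ 0.55921128  0.03359861  0.115     ]
 [ 0.55344729 -0.03399085  0.112     ]] 0.0678347880364302 yaw 1.4857227406114708 mid [0.55701608 0.00785726 0.112     ]
[[ 0.53754241 -0.04323544  0.107     ]
 [ 0.56785236 -0.04652073  0.107     ]
 [ 0.54430457  0.03583677  0.107     ]
 [ 0.5749365   0.03250469  0.107     ]] 0.030487471169619838 0.030812622356577387
1.4834385177277025
[[ 38.89420212 -16.04975742  -8.4       ]
 [ 38.89994135  17.44169227  -8.4       ]] [0.5458589689865377, -0.0989716644701397, 0.25548546844221354] [-3.140205581451214, 2.6352185876543643e-05, 1.462905919781439]
```

```bash
python3 -c "
from h import *
plan(.5562,.0070,.135,1.4845,1)"
```

```text
5.9 [ 0.01033401  0.10598592 -0.12050285] 0.021951251506950875 [-0.1279749  -0.09408698 -0.63746538]
[3.55, -0.04, 4.02, -0.27]
```

Request:
{"op": "jog_arm", "data": {"motion": [[0.71,-0.01,0.2,-0.05,0],[0.71,-0.01,0.6,-0.05,0],[0.71,-0.01,0.8,-0.05,0],[0.71,-0.01,0.8,-0.06,0],[0.71,0,0.8,-0.06,0],[0,0,0.6,0,0],[0,0,0.22,0,0],[0,0,0,0,0],[0,0,0,0,0],[0,0,0,0,0]], "newtons": 80}}

```text
clock: 6.9
position: [0.5559, 0.0073, 0.1368]
tool_rot: [3.14, -0.0, 1.483]
force: [-0.2, -0.1, -0.8]
grip_width: 0.0315
finger_force: 79.6
```

```bash
python3 -c "
from h import *
plan(.5562,.0070,.122,1.4845,1);snap('wrist','w4')"
```

```text
6.9 [ 0.00034292 -0.00028335 -0.01475152] 0.0010094607506627717 [-0.24879474 -0.06709133 -0.75368117]
[-0.01, 0.01, 0.49, -0.01]
```

Request:
{"op": "jog_arm", "data": {"motion": [[0,0,0.2,0,0],[0,0,0.2,0,0],[0,0,0.1,0,0],[0,0,0,0,0]]}}

```text
clock: 7.35
position: [0.555, 0.0078, 0.1202]
tool_rot: [-3.141, 0.0, 1.484]
force: [0.3, -0.1, -1.6]
grip_width: 0.0316
finger_force: 79.6
```

Request:
{"op": "jog_arm", "data": {"motion": [[0,0,0.05,0,0],[0,0,0.05,0,0],[0,0,0,0,0],[0,0,0,0,0]]}}

```text
clock: 7.75
position: [0.5554, 0.0078, 0.1179]
tool_rot: [3.142, -0.0, 1.484]
force: [0.4, 0.2, -1.6]
grip_width: 0.0313
finger_force: 79.6
```

Request:
{"op": "jog_arm", "data": {"motion": [[0,0,0.05,0,0],[0,0,0.05,0,0],[0,0,0,0,0],[0,0,0,0,0]]}}

```text
clock: 8.15
position: [0.5554, 0.0078, 0.1149]
tool_rot: [-3.142, 0.0, 1.484]
force: [1.5, -0.2, -1.5]
grip_width: 0.0319
finger_force: 79.5
```

Request:
{"op": "jog_arm", "data": {"motion": [[0,0,0.05,0,0],[0,0,0,0,0],[0,0,0,0,0]]}}

```text
clock: 8.45
position: [0.5554, 0.0078, 0.1135]
tool_rot: [3.141, -0.0, 1.484]
force: [-0.4, -0.3, 3.0]
grip_width: 0.0315
finger_force: 79.9
```

Request:
{"op": "jog_arm", "data": {"motion": [[0,0,0.05,0,0],[0,0,0,0,0],[0,0,0,0,0]]}}

```text
clock: 8.75
position: [0.5555, 0.0078, 0.1134]
tool_rot: [3.141, 0.001, 1.484]
force: [-10.7, -0.2, 32.5]
grip_width: 0.0316
finger_force: 83.1
```

Request:
{"op": "jog_arm", "data": {"motion": [[0,0,-0.025,0,0],[0,0,0,0,0],[0,0,0,0,0],[0,0,0,0,0]]}}

```text
clock: 9.15
position: [0.5555, 0.0078, 0.1134]
tool_rot: [3.141, 0.0, 1.484]
force: [-5.3, -0.9, 17.4]
grip_width: 0.0315
finger_force: 81.6
```

```bash
python3 -c "
from h import *
s=bot.observe();print(s['force'],s['moment'],s['position'],s['tool_rot'])
snap('wrist','w5');d=snap('top','top5');snap('scene','scene5')
a=cv2.imread('pics/w5.png')
b=cv2.resize(cv2.imread('pics/scene5.png')[150:250,270:430],(640,400),interpolation=cv2.INTER_CUBIC)
cv2.imwrite('pics/c5.png',cv2.resize(np.vstack([a,b]),None,fx=.74,fy=.74))"
```

```text
[-5.33388735 -0.93547902 17.36180024] [-0.20910102  1.22338372 -0.05002019] [0.5555091  0.00779701 0.11344988] [3.14097036e+00 2.33222869e-04 1.48422723e+00]
```

View pics/c5.png

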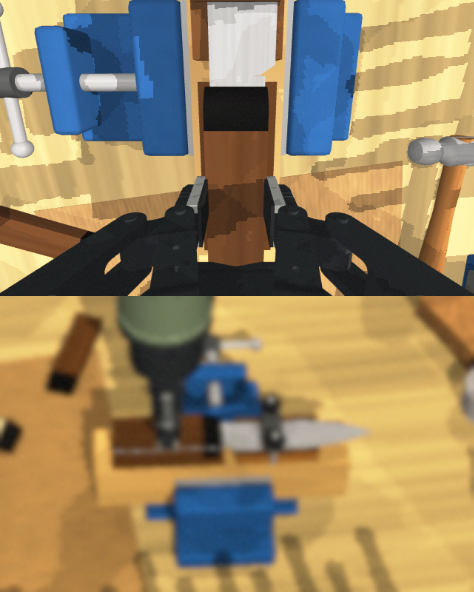

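Request:
{"op": "jog_arm", "data": {"motion": [[0,-0.01,0,0,0],[0,0,0,0,0],[0,0,0,0,0],[0,0,0,0,0],[0,0,0,0,0]]}}

```text
clock: 9.8
position: [0.5554, 0.0078, 0.1134]
tool_rot: [3.141, 0.0, 1.484]
force: [-3.7, -2.0, 15.6]
grip_width: 0.0315
finger_force: 81.4
```

Level, still, at the home height, with a push of about 15.6 N.

```bash
python3 -c "
from h import *
print(bot.job_done())"
```

```text
the job is handed in; nothing more can be done
None
```

I laid the walnut scale on the tang, bolster towards the blade. It dropped over both pins without resistance, and I handed the job in at about 9.8 s while holding it home at about 15.6 N (peak about 33 N); the judge returned no verdict.

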